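# Gauge a cabinet light rail against a fence flip stop

## Task

Flip the stop on the saw bench's fence fully down, then slide the long L-shaped light rail along the fence, flush against it and flat on the bed, until its end rests lightly against the tip of the stop's adjusting screw, and hold it there for a moment without forcing it. Let go and flip the stop back up out of the saw's way, leaving the rail exactly where it was gauged. Leave the other things on the counter alone.

Things in the scene. Friction and masses are not known exactly. Their poses are not given: they have to be found in the camera images.
- saw_bench: hand-saw bench fixed to the counter: plywood bed, top 30 mm above the counter, with an aluminium fence (24 mm thick, top 70 mm above the counter) along it. Origin on the counter below the fence's face; z up, y along the fence (left as the robot sees it). The fence's face is the plane x = 0 and looks to -x, over the bed, to the robot. The bed spans x -125 to +50, y -300 to +300 mm
- saw_cut (a point): middle of the saw cut in the bed, 140 mm right of the bench's middle, on the fence's face at bed height. Beside it stand black saw guide posts up to 105 mm above the counter, within 20 mm of the cut along the fence: a pair 115 mm in front of the fence's face (107 to 123) and a pair behind the fence (30 to 46)
- flip_stop: steel carriage of the flip stop, 30 x 50 mm, 32 mm tall, clamped on the fence's top (does not slide), a clamp knob behind it. Origin on the fence's top, 12 mm behind its face; axes parallel to saw_bench. It carries the aluminium arm, 24 mm wide (along y), hinged on a pin along y
- stop_hinge (a point): middle of the hinge pin of the flip stop, 22 mm above the fence's top, 92 mm above the counter. With the arm down, measured from here: a level bar 8 mm thick reaches 70 mm forward (-x) over the bed; at its front end a tongue (16 mm thick, 54 to 70 mm forward, 24 mm wide) hangs down to 4 mm above the bed and a thumb tab rises
- flip_arm (a joint): hinge angle of the stop's arm, rad: 0 = fully down, grows as the arm is flipped up and back; starts up, at 1.2 to 1.7; ends at 1.75 (leaning back). The hinge is stiff (about 0.14 N m, so 2 to 4 N at the tab) and the arm stays where it is left. In the world, the arm turns about the bench's +y axis
- tab_top (a point): middle of the top edge of the arm's thumb tab, a plate 6 mm thick, 24 mm wide along y, rising 46 mm above the bar. Arm down: this point is 67 mm in front of (-x) the hinge and 50 mm above it. Pushed towards the fence the arm flips up, pushed from behind it flips down
- screw_hole (a point): where the adjusting screw leaves the right (-y) face of the tongue. Arm down: 62 mm in front of the hinge, 40 mm below it (22 mm above the bed). The screw, 10 mm across, runs along y; its flat tip (the rules' gauge_tip) stands 4 to 16 mm out: this differs each time, is not measured and must be felt. Flipping does not move the tip along the fence. Its head ends up to 38 mm left of the arm's middle
- light_rail: oak moulding of L section lying loose on the bed, right of the stop: 300 long, 65 wide, 45 mm high, 0.17 to 0.34 kg. Origin: centre of its underside; y along it, z up. Flange 12 mm thick, x -32.5 to +32.5; its +x edge goes to the fence. Upright 20 mm thick, x -32.5 to -12.5, along the robot-side edge; its left (+y) end meets the screw's tip
- rail_grip (a point): on the top of the light rail's upright, mid-thickness, 60 mm left of the rail's middle, 45 mm above its underside (75 mm above the counter); the upright can be pinched here from above, fingers closing across its 20 mm. With the rail flush this point is 55 mm in front of the fence's face
- rail_left_corner (a point): left end of the light rail's flange edge (x +32.5, y +150, z 6 mm from its origin)
- rail_right_corner (a point): right end of the light rail's flange edge (x +32.5, y -150, z 6 mm from its origin)
- try_square: bystander: small try square, steel blade and wooden stock, lying on the counter on the robot's side; origin below the middle of the blade
- offcut: bystander: 70 mm offcut of the same L moulding, lying on the bed left of the stop; origin at the centre of its underside
- pull_saw: bystander: pull saw, 470 mm long, lying behind the bench
- tape_measure: bystander: tape measure, 65 x 38 x 62 mm
- mug: bystander: white mug, 82 mm wide, 92 mm high
- wood_glue: bystander: bottle of glue, 60 mm wide, 170 mm high
- filler_strip: bystander: flat oak strip 60 x 340 x 18 mm lying on the counter to the right; not the light rail

How it is judged:
On the way, in this order (a step that is already met when the one before it is completed fails the run):
1. the stop is flipped fully down (value of joint flip_arm below 0.05 rad), for 0.2 s.
2. with the stop down, the rail is held lightly against it, flush along the fence (value of joint flip_arm below 0.05 rad and contact force between light_rail and flip_stop above 0.8 N and x of each of rail_left_corner, rail_right_corner in the frame of saw_bench above -0.002 m), for 0.3 s.
3. the stop is flipped back up (value of joint flip_arm above 1.1 rad), for 0.2 s.
At the end, for the whole second after the job is handed in: the stop's arm stands up (1.1 rad or more) and the released light rail lies still and flat on the bed (within 2 mm, 0.03 rad), both ends of its flange within 2 mm of the fence's face and its left end within 2 mm, along the fence, of the place where the adjusting screw's tip gauges it (value of joint flip_arm above 1.1 rad and y of rail_left_corner in the frame of gauge_tip between -0.002 and 0.002 m and x of each of rail_left_corner, rail_right_corner in the frame of saw_bench above -0.002 m and z of light_rail in the frame of saw_bench below 0.032 m and angle between light_rail's own z axis and vertical below 0.03 rad and linear speed of light_rail below 0.01 m/s); the robot touches nothing.
It fails at once if the rail is forced against the stop with more than 14 N, which would spring its arm and spoil the gauge (contact force between light_rail and flip_stop above 14 N).
It fails at once if another thing on the counter is moved by more than 20 mm (distance of any of try_square, offcut, pull_saw, tape_measure, mug, wood_glue, filler_strip from where it was at the start of the episode above 0.02 m).
It also fails if it takes over 72 s, if anything falls off the work surface, if the arm or the gripper's body presses on something with over 40 N, if the wrist force passes 120 N, or if a joint passes its speed limit or range.

## Robot

A 6-joint arm with a two-finger parallel gripper is mounted at the origin on the work surface. World frame = base frame: x ahead of the robot, y to its left, z up, the work surface at z = 0. Lengths are in m, angles in rad, forces in N, time in s.
With the tool pointing down it reaches from about 0.3 to 0.775 m from the base axis. Payload 14.6 kg.
Tool frame: the origin (TCP) lies at the very end of the fingers, on their centre line; the grasp point (between the pads) lies 19 mm behind it; z points along the fingers, y is the line along which they close (so a half turn about z gives the same grasp; the last joint's range is limited). The gripper opens to 94 mm and grips with 3 to 60 N. Pads are 16 mm wide; open, the fingers measure 119 mm over their backs; the gripper's body (75 mm by 177 mm) begins 78 mm behind the grasp point.
Start: joints at [1.077, 0.3, 1.521, -0, 1.321, -0.067], TCP at [0.228, 0.501, 0.205] pointing down, gripper open.
Joint ranges: [-3.03, 3.03], [-0.79, 2.21], [0.23, 2.52], [-1.04, 4.18], [0, 3.07], [-2.55, 2.55]. Speed limits (rad/s): [2.22, 2.22, 2.57, 3.14, 3.14, 3.14].

## Interface

Orientations are given as a 3x3 rotation matrix whose columns are the frame's x, y, z axes.
In Python, from plant import sensors, vision, ctrl gives the robot as it stands. The module is installed in compiled form; this text tells all that it offers.
- The arm moves only by the shell command python3 -m jog 'ROWS' [FORCE]. ROWS is a JSON list of rows, 1 to 12 of them, each of 7 numbers: the finger opening in m, then dx, dy, dz in m, then a rotation vector rx, ry, rz in rad; each row shifts and turns the commanded pose from where the row before left it, along the tool's axes as they then stand; what a row does not reach is not made up. A row lasts 1/10 s, in which the tool goes at most 0.05 m and 0.15 rad, less where a joint would pass 70% of its speed; a pose out of reach is approached as far as the arm can. The fingers move at their own pace and stop on an object; FORCE is the grip in N (left out, the last holds). Time passes only in rows, so rows that do not move let the fingers close. It prints the time, the measured TCP pose, the force, the opening and the grip force at its end.
- sensors.get_obs(): the state, without advancing time (a new reading comes with each control period).
- vision.camera(name): name is "side" or "top" or "wrist"; returns a dict with "color" (384x512x3 uint8, blue, green, red), "depth" (384x512 float32, m along the optical axis (not along the pixel's ray), 0 where there is no reading), "fx", "fy", "cx", "cy" (pixels), "R" (3x3) and "t" (3): a world point X has camera coordinates R X + t; the wrist camera has in their place "tool_from_camera" (4x4, takes a point from camera to tool coordinates, whose origin is the TCP and whose axes are the flange's). Camera axes: x right, y down, z forward; pixel columns grow to the right and rows downward; lengths in m; the calibration is good to about 2 mm. A picture is of the moment at which its call begins: read the wrist's pose just before it.
- ctrl.hand_in(): hands the job in; it is judged then, once.
The state is a dict: "clock": time; "joint_positions": joint angles; "qvel": joint speeds; "joint_efforts": joint torques, N m; "tcp_pos": TCP position; "ee_rot": TCP orientation; "ft_force": force on the tool from outside, world axes, zero at the start; "moment": the same for the moment, N m; "finger_gap": finger opening in m; "gripper_force": force on a finger pad.
Only numpy, scipy, OpenCV 4.12 (cv2) and the standard library are available. Lean on these libraries where they do the work, as an engineer would, in place of code of your own. Each camera call takes 0.05 s, during which the arm holds its last target. There are 200 camera calls.

## Working session

There is one attempt and no reset: what is moved stays moved. The work goes in short steps, Python scripts to look and compute and a shell command to move; the robot and the scene stay as the last step left them, time stands still between calls to the robot, and variables do not carry over. Pictures are saved under pics/ and viewed, at most 10 in all, crops included, and the job is handed in when it is done.

```bash
mkdir -p pics
python3 - <<'E'
from plant import sensors, vision
import cv2,numpy as np
o=sensors.get_obs(); print(o["clock"],o["tcp_pos"],o["ee_rot"],o["ft_force"],o["finger_gap"])
for n in("top","side"):
    c=vision.camera(n); np.savez(n+".npz",**c); cv2.imwrite(f"pics/{n}.png",c["color"]); print(n,c["fx"],c["cx"],c["cy"],c["R"],c["t"])
E
```

```text
0.0 [0.22753801 0.50042147 0.20486289] [[-9.10285888e-01  4.13979784e-01 -5.82973476e-04]
 [ 4.13980184e-01  9.10285276e-01 -1.05970533e-03]
 [ 9.19755887e-05 -1.20597427e-03 -9.99999269e-01]] [ 0.31783604  0.605524   -0.37564349] 0.09415026409590913
top 499.21666548498223 245.56959097904425 188.00050855295248 [[ 0.00930122 -0.9999098   0.00968934]
 [-0.98235976 -0.01094694 -0.18668012]
 [ 0.18676935 -0.00778207 -0.98237297]] [-0.0277491   0.52815688  1.71740057]
side 387.30775359418027 260.37310752416107 187.74455013118532 [[ 0.88358685 -0.4682218   0.00652839]
 [-0.2599129  -0.50198617 -0.82489707]
 [ 0.38951195  0.72717139 -0.56524526]] [-0.49070543  0.24142285  1.42064052]
```

View pics/top.png

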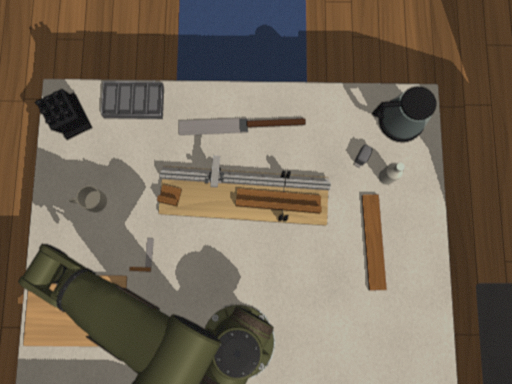

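View pics/side.png

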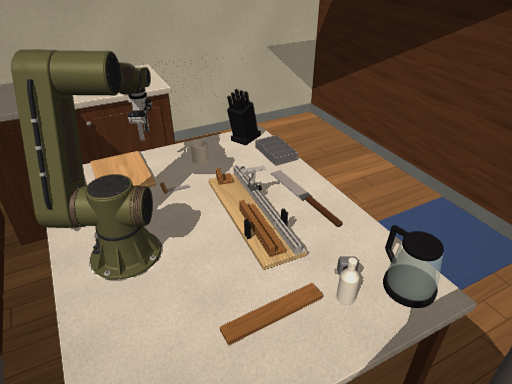

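The top view shows the bench at about (160–329, 170–222), fence along row 177, stop at (215,170) flipped up, and the rail at (236–321, 190–212). The side view agrees with this. I'll locate the bench roughly, then look again with the wrist camera.

```bash
cat > h.py <<'E'
import numpy as np,cv2
from plant import sensors,vision
def ray(c,px,z,R=None,t=None):
    R=c["R"] if R is None else R; t=c["t"] if t is None else t
    d=np.array([(px[0]-c["cx"])/c["fx"],(px[1]-c["cy"])/c["fy"],1.]); d=R.T@d; o=-R.T@t
    return o+d*(z-o[2])/d[2]
def wrist():
    o=sensors.get_obs(); c=vision.camera("wrist"); T=np.eye(4);T[:3,:3]=o["ee_rot"];T[:3,3]=o["tcp_pos"]
    M=np.linalg.inv(T@c["tool_from_camera"]); c["R"]=M[:3,:3];c["t"]=M[:3,3]; return c
def rot(o,Rt):  # rotvec in tool axes
    return cv2.Rodrigues(o["ee_rot"].T@Rt)[0].ravel()
E
python3 - <<'E'
from h import *
c=dict(np.load("top.npz"))
for p,z in [((160,213),.03),((327,223),.03),((161,170),.07),((329,181),.07),((215,160),.14),((237,188),.075),((321,213),.03),((285,174),.105),((283,218),.105)]:
    print(p,z,ray(c,p,z).round(4))
w=wrist();print(w["tool_from_camera"].round(4),w["fx"])
i=cv2.resize(c["color"][140:240,140:345],None,fx=3.9,fy=3.9,interpolation=cv2.INTER_CUBIC);cv2.imwrite("pics/crop.png",i)
E
```

```text
(160, 213) 0.03 [0.4387 0.2796 0.03  ]
(327, 223) 0.03 [ 0.4093 -0.3119  0.03  ]
(161, 170) 0.07 [0.5857 0.2759 0.07  ]
(329, 181) 0.07 [ 0.5529 -0.3151  0.07  ]
(215, 160) 0.14 [0.6068 0.0829 0.14  ]
(237, 188) 0.075 [0.5233 0.0077 0.075 ]
(321, 213) 0.03 [ 0.4448 -0.2913  0.03  ]
(285, 174) 0.105 [ 0.5686 -0.1574  0.105 ]
(283, 218) 0.105 [ 0.4158 -0.1498  0.105 ]
[[-1.000e-03 -9.584e-01 -2.855e-01  8.400e-02]
 [ 1.000e+00 -9.000e-04 -7.000e-04 -9.000e-04]
 [ 4.000e-04 -2.855e-01  9.584e-01 -1.785e-01]
 [ 0.000e+00  0.000e+00  0.000e+00  1.000e+00]] 310.43138651776104
```

View pics/crop.png

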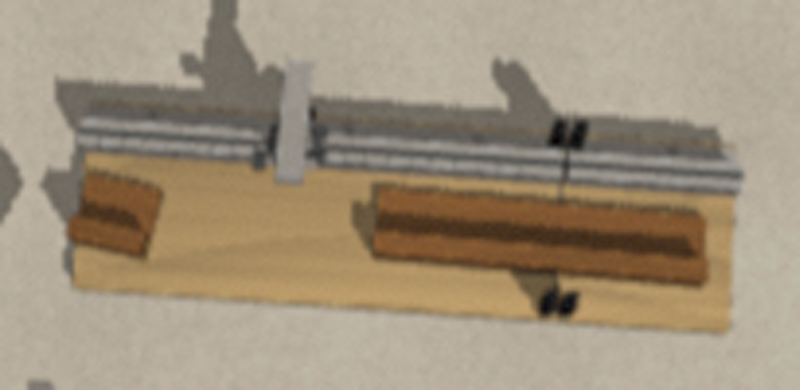

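The crop shows the stop's arm standing up at crop (292,60–180). The rail, at crop (375–705, 185–285), is roughly parallel to the fence with a gap of about 20 px. Saw posts stand at (568,132) and (558,303). Next I'll move the wrist camera over the bench.

```bash
python3 -m jog '[[0.094,0,0,-0.05,0,0,0],[0.094,0,0,-0.05,0,0,0],[0.094,0,0,-0.05,0,0,0],[0.094,-0.04,-0.0287,0,0,0,0],[0.094,-0.04,-0.0287,0,0,0,0],[0.094,-0.04,-0.0287,0,0,0,0],[0.094,-0.04,-0.0287,0,0,0,0],[0.094,-0.04,-0.0287,0,0,0,0],[0.094,-0.04,-0.0287,0,0,0,0],[0.094,-0.04,-0.0287,0,0,0,0],[0.094,-0.04,-0.0287,0,0,0,0],[0.094,-0.04,-0.0287,0,0,0,0]]'
python3 -m jog '[[0.094,-0.04,-0.0287,0,0,0,0],[0.094,-0.04,-0.0287,0,0,0,0],[0.094,0,0,0,0,0,0.15],[0.094,0,0,0,0,0,0.15],[0.094,0,0,0,0,0,0.15],[0.094,0,0,0,0,0,0.15],[0.094,0,0,0,0,0,0.15],[0.094,0,0,0,0,0,0.15],[0.094,0,0,0,0,0,0.15],[0.094,0,0,0,0,0,0.145],[0.094,0,0,0,0,0,0],[0.094,0,0,0,0,0,0]]'
python3 - <<'E'
from h import *
print(sensors.get_obs()["ee_rot"].round(4)); c=wrist();np.savez("w1.npz",**c);cv2.imwrite("pics/w1.png",cv2.resize(c["color"],(800,600)))
E
```

```text
clock: 1.35
tcp_pos: [0.449, 0.1145, 0.3555]
ee_rot: [[-0.91, 0.414, 0.0], [0.414, 0.91, 0.0], [-0.0, 0.0, -1.0]]
ft_force: [0.9, 0.3, 0.6]
finger_gap: 0.0941
gripper_force: 0.0
clock: 2.55
tcp_pos: [0.4975, 0.0311, 0.3553]
ee_rot: [[0.047, 0.999, -0.0], [0.999, -0.047, -0.0], [-0.0, -0.0, -1.0]]
ft_force: [0.6, -0.1, 0.1]
finger_gap: 0.0938
gripper_force: 0.0
[[ 4.660e-02  9.989e-01 -3.000e-04]
 [ 9.989e-01 -4.660e-02 -0.000e+00]
 [-0.000e+00 -3.000e-04 -1.000e+00]]
```

View pics/w1.png

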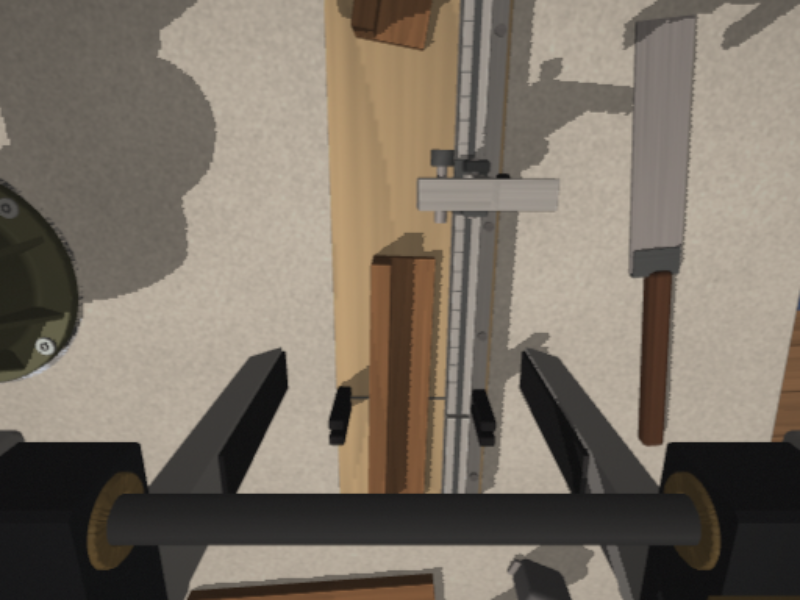

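The wrist view (800x600) shows the fence's front edge running from (461,0) to (447,490). The stop's arm is up at (417–558, 178–212), with its screw at (440,150–222). The rail's left end is at (372–435, 257), and the saw posts are at (342,415) and (484,418). I'll measure these from depth.

```bash
cat >> h.py <<'E'
def cloud(c):
    v,u=np.mgrid[:384,:512]; d=c["depth"]; P=np.stack([(u-c["cx"])/c["fx"]*d,(v-c["cy"])/c["fy"]*d,d],-1)
    W=(P-c["t"])@c["R"]; W[d==0]=np.nan; return W
E
python3 - <<'E'
from h import *
c=dict(np.load("w1.npz"));W=cloud(c).reshape(-1,3);W=W[~np.isnan(W[:,0])]
W=W[(W[:,0]>.35)&(W[:,0]<.75)&(W[:,1]>-.12)&(W[:,1]<.3)]
def edge(m,side,y0,y1):
    P=W[m];pts=[]
    for y in np.arange(y0,y1,.01):
        s=P[abs(P[:,1]-y)<.005]
        if len(s)>5: pts.append((np.percentile(s[:,0],2 if side<0 else 98),y))
    pts=np.array(pts);k=np.polyfit(pts[:,1],pts[:,0],1);r=pts[:,0]-np.polyval(k,pts[:,1]);g=abs(r)<.004;k=np.polyfit(pts[g,1],pts[g,0],1);print(k,g.sum(),r[g].std());return k
z=W[:,2]
print("z hist",[(round(a,3),int(((z>a-.002)&(z<a+.002)).sum())) for a in (0,.03,.042,.07,.075,.105)])
print("fence face x=k y+b");edge((abs(z-.07)<.005)&(W[:,0]>.53),-1,-.1,.25)
print("bed front");edge((abs(z-.03)<.004)&(W[:,0]<.6),-1,.0,.25)
print("rail front/back top");m=(abs(z-.075)<.005)&(W[:,0]<.525);edge(m,-1,-.1,.02);edge(m,1,-.1,.02)
P=W[m];print("rail left end y",P[:,1].max(),np.percentile(P[:,1],98))
m=(abs(z-.042)<.004)&(W[:,0]<.55)&(W[:,1]<.03);edge(m,1,-.1,.0)
P=W[(z>.118)&(W[:,1]<.2)&(W[:,1]>0)];
for a in np.arange(.5,.68,.01):
    s=P[abs(P[:,0]-a)<.005]
    if len(s):print(round(a,3),len(s),s[:,1].min().round(4),s[:,1].max().round(4),np.median(s[:,2]).round(4))
E
```

```text
z hist [(0, 25070), (0.03, 12817), (0.042, 2791), (0.07, 3216), (0.075, 1227), (0.105, 7)]
fence face x=k y+b
[0.05810615 0.54346544] 30 0.0006555490655706834
bed front
[0.05835348 0.42055357] 25 0.0007280274930667164
rail front/back top
[0.08592928 0.46291197] 12 0.00041959844702169335
[0.07944614 0.48135409] 12 0.00043592595347302665
rail left end y 0.23843832382265032 0.2365071628386159Traceback (most recent call last):
  File "<stdin>", line 16, in <module>
  File "<stdin>", line 9, in edge
    raise TypeError("expected non-empty vector for x")
TypeError: expected non-empty vector for x
```

Run:
```python
from h import *
c=dict(np.load("w1.npz"));W=cloud(c).reshape(-1,3);W=W[~np.isnan(W[:,0])]
z=W[:,2];m=(abs(z-.075)<.005)&(W[:,0]<.525)&(W[:,0]>.44)&(W[:,1]<.1);print("rail left y",np.percentile(W[m][:,1],[99,100]))
P=W[(z>.118)&(z<.22)&(W[:,1]<.2)&(W[:,1]>0)&(W[:,0]>.45)&(W[:,0]<.7)];
for a in np.arange(.47,.7,.01):
    s=P[abs(P[:,0]-a)<.005]
    if len(s):print(round(a,3),len(s),np.percentile(s[:,1],[5,95]).round(4),np.median(s[:,2]).round(4))
```

```text
rail left y [0.0104391  0.01230023]
0.51 124 [0.0737 0.0944] 0.1665
0.52 274 [0.0662 0.1125] 0.1658
0.53 349 [0.0657 0.1129] 0.1647
0.54 199 [0.072  0.1043] 0.1639
0.55 168 [0.0714 0.0925] 0.1627
0.56 184 [0.0709 0.0926] 0.1617
0.57 179 [0.0701 0.0921] 0.1605
0.58 168 [0.0696 0.0909] 0.1595
0.59 167 [0.069  0.0901] 0.1585
0.6 165 [0.0683 0.0887] 0.1574
0.61 159 [0.0678 0.0889] 0.1563
0.62 31 [0.0683 0.0883] 0.1555
```

```bash
python3 -m jog '[[0,0,0,0,0,0,0.0114],[0,0.0135,0.0387,0,0,0,0],[0,0.0135,0.0387,0,0,0,0],[0,0.0135,0.0387,0,0,0,0],[0,0.0135,0.0387,0,0,0,0],[0,0,0,0.05,0,0,0],[0,0,0,0.05,0,0,0],[0,0,0,0,0,0,0]]' 20
python3 - <<'E'
from h import *
c=wrist();np.savez("w2.npz",**c);W=cloud(c).reshape(-1,3);W=W[~np.isnan(W[:,0])]
z=W[:,2]
P=W[(z>.075)&(z<.2)&(W[:,1]<.2)&(W[:,1]>0)&(W[:,0]>.5)&(W[:,0]<.75)];
for a in np.arange(.5,.75,.01):
    s=P[abs(P[:,0]-a)<.005]
    if len(s):print(round(a,3),len(s),np.percentile(s[:,1],[5,95]).round(4),np.percentile(s[:,2],[5,50,95]).round(4))
E
```

```text
clock: 3.4
tcp_pos: [0.6532, 0.0753, 0.2477]
ee_rot: [[0.061, 0.998, -0.013], [0.998, -0.061, -0.001], [-0.002, -0.013, -1.0]]
ft_force: [-0.1, -0.3, 0.1]
finger_gap: 0.0334
gripper_force: 0.0
0.51 150 [0.0732 0.0958] [0.1578 0.1667 0.1677]
0.52 401 [0.0717 0.1111] [0.1585 0.1658 0.1673]
0.53 695 [0.0653 0.1152] [0.1571 0.1646 0.1664]
0.54 441 [0.0723 0.113 ] [0.1548 0.1635 0.165 ]
0.55 379 [0.0719 0.1037] [0.0776 0.1624 0.1639]
0.56 534 [0.0714 0.1054] [0.0937 0.1609 0.1627]
0.57 805 [0.0725 0.1041] [0.0768 0.1073 0.1615]
0.58 325 [0.0697 0.0923] [0.0775 0.1595 0.1608]
0.59 303 [0.0686 0.0912] [0.1568 0.1584 0.1596]
0.6 296 [0.0687 0.0905] [0.1559 0.1573 0.1585]
0.61 288 [0.0676 0.0898] [0.155  0.1562 0.1573]
0.62 71 [0.0681 0.0897] [0.1534 0.1556 0.1565]
```

```bash
python3 -m jog '[[0,0,0,0,0,0,0],[0,0,0,0,0,0,0],[0,0,0,0,0,0,0],[0,0,0,0.04,0,0,0],[0,0,0,0.04,0,0,0],[0,0,0,0.043,0,0,0],[0,0,0,0,0,0,0],[0,0,0,0,0,0,0]]'
python3 -m jog '[[0,0,-0.015,0,0,0,0],[0,0,-0.015,0,0,0,0],[0,0,-0.015,0,0,0,0],[0,0,-0.015,0,0,0,0],[0,0,-0.015,0,0,0,0]]'
```

```text
clock: 4.25
tcp_pos: [0.656, 0.0754, 0.1345]
ee_rot: [[0.062, 0.998, 0.001], [0.998, -0.062, 0.0], [0.0, 0.001, -1.0]]
ft_force: [-0.3, -0.2, 0.6]
finger_gap: 0.0004
gripper_force: 0.0
clock: 4.75
tcp_pos: [0.5821, 0.0802, 0.1369]
ee_rot: [[0.062, 0.998, 0.007], [0.998, -0.062, 0.0], [0.001, 0.007, -1.0]]
ft_force: [2.0, -0.3, 1.2]
finger_gap: 0.0001
gripper_force: 0.9
```

```bash
python3 -m jog '[[0,0,-0.014,0,0,0,0],[0,0,-0.014,0,0,0,0],[0,0,-0.014,0,0,0,0],[0,0,-0.014,0,0,0,0],[0,0,-0.008,0,0,0,0],[0,0,0,0,0,0,0]]'
python3 -m jog '[[0,0,-0.004,0,0,0,0],[0,0,-0.003,0,0,0,0],[0,0,0,0,0,0,0]]'
```

```text
clock: 5.35
tcp_pos: [0.5172, 0.0842, 0.1348]
ee_rot: [[0.062, 0.998, 0.003], [0.998, -0.062, 0.0], [0.001, 0.003, -1.0]]
ft_force: [0.5, -1.6, 0.4]
finger_gap: 0.0005
gripper_force: 0.0
clock: 5.65
tcp_pos: [0.5115, 0.0844, 0.1331]
ee_rot: [[0.063, 0.998, 0.004], [0.998, -0.063, 0.0], [0.0, 0.004, -1.0]]
ft_force: [10.8, -0.7, -8.3]
finger_gap: 0.0005
gripper_force: 5.8
```

```bash
python3 -m jog '[[0,0,-0.003,0,0,0,0],[0,0,0,0,0,0,0],[0,0,0,0,0,0,0],[0,0,0,0,0,0,0]]'
python3 -m jog '[[0,0,0.012,0,0,0,0],[0,0,0,-0.05,0,0,0],[0.06,0,0,-0.05,0,0,0],[0.06,-0.03,0,-0.04,0,0,0],[0.06,-0.05,0,0,0,0,0],[0.06,-0.03,-0.03,0,0,0,0],[0.06,0,-0.02,0,0,0,0],[0.06,0,0,0,0,0,0]]'
python3 - <<'E'
from h import *
c=wrist();np.savez("w3.npz",**c);cv2.imwrite("pics/w3.png",cv2.resize(c["color"],(800,600)))
W=cloud(c).reshape(-1,3);W=W[~np.isnan(W[:,0])];z=W[:,2]
P=W[(z>.085)&(z<.2)&(W[:,1]<.2)&(W[:,1]>0.03)&(W[:,0]>.45)&(W[:,0]<.65)]
for a in np.arange(.46,.6,.01):
    s=P[abs(P[:,0]-a)<.005]
    if len(s):print(round(a,3),len(s),np.percentile(s[:,1],[5,95]).round(4),np.percentile(s[:,2],[5,50,95]).round(4))
E
```

```text
clock: 6.05
tcp_pos: [0.5104, 0.0844, 0.1327]
ee_rot: [[0.063, 0.998, 0.008], [0.998, -0.063, 0.0], [0.001, 0.008, -1.0]]
ft_force: [29.8, -0.9, -22.0]
finger_gap: 0.0003
gripper_force: 14.6
clock: 6.85
tcp_pos: [0.4608, -0.0235, 0.2736]
ee_rot: [[0.064, 0.998, 0.001], [0.998, -0.064, -0.0], [-0.0, 0.001, -1.0]]
ft_force: [-0.8, -0.1, 0.3]
finger_gap: 0.0451
gripper_force: 0.0
0.49 250 [0.073 0.095] [0.0906 0.1339 0.1435]
0.5 150 [0.0726 0.0946] [0.0956 0.0984 0.1437]
0.51 222 [0.0726 0.094 ] [0.0951 0.0964 0.0975]
0.52 216 [0.072  0.0936] [0.0946 0.0962 0.0975]
0.53 227 [0.0713 0.0927] [0.0943 0.0959 0.0971]
0.54 223 [0.0707 0.0922] [0.094  0.0956 0.0969]
0.55 381 [0.0596 0.1013] [0.089  0.0962 0.1013]
0.56 481 [0.0578 0.1034] [0.094  0.1001 0.1021]
0.57 214 [0.0584 0.1031] [0.0937 0.1004 0.1025]
```

View pics/w3.png

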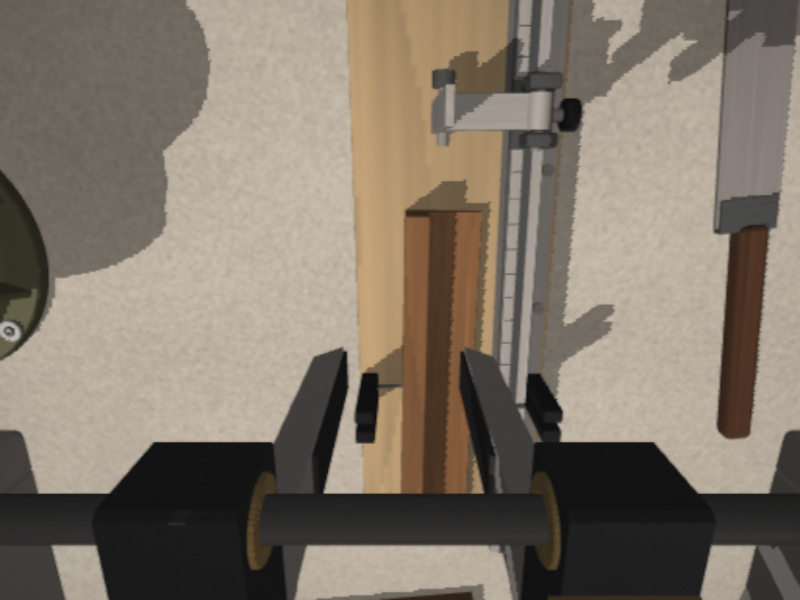

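The stop is down at (432–550, 92–130), its screw tip faces right at (443,145), and the rail's left end is at (405–480, 210). I'll check that the bar is level and refine the rail pose.

Run:
```python
from h import *
c=dict(np.load("w3.npz"));W=cloud(c).reshape(-1,3);W=W[~np.isnan(W[:,0])];z=W[:,2]
def fit(m):
    P=W[m];A=np.c_[P[:,:2],np.ones(len(P))];k=np.linalg.lstsq(A,P[:,2],rcond=None)[0];print(len(P),k.round(4),P[:,2].mean().round(4))
x,y=W[:,0],W[:,1]
fit((x>.505)&(x<.543)&(y>.074)&(y<.09)&(z>.088)&(z<.105))
fit((x>.43)&(x<.54)&(y>.11)&(y<.2)&(abs(z-.03)<.006))
def edge(m,q,y0,y1):
    P=W[m];p=[]
    for a in np.arange(y0,y1,.01):
        s=P[abs(P[:,1]-a)<.005]
        if len(s)>5:p.append((np.percentile(s[:,0],q),a))
    p=np.array(p);k=np.polyfit(p[:,1],p[:,0],1);r=p[:,0]-np.polyval(k,p[:,1]);g=abs(r)<.003;k=np.polyfit(p[g,1],p[g,0],1);print(k,g.sum(),r[g].std())
m=(abs(z-.075)<.005)&(x>.43)&(x<.51)&(y<.03)
edge(m,2,-.06,.005);edge(m,98,-.06,.005)
print("left end",np.percentile(y[m],[97,99,100]))
edge((abs(z-.042)<.004)&(x>.46)&(x<.535)&(y<.01),98,-.06,.005)
edge((abs(z-.07)<.004)&(x>.53)&(x<.59),2,-.03,.2)
m=(x>.488)&(x<.51)&(z>.035)&(z<.07)&(y>.04)&(y<.075)
print("screw tip",m.sum(),np.sort(y[m])[:15].round(4),np.median(x[m]),np.median(z[m]))
```

```text
553 [-0.0247 -0.008   0.1096] 0.096
4782 [ 0.0004 -0.0011  0.0292] 0.0293
[0.08592648 0.46271205] 7 0.0003450135829700202
[0.0775674  0.48155843] 7 0.0003296688595487798
left end [0.00648665 0.01052807 0.0123991 ]
[0.07940848 0.52626279] 7 0.00036319352671335483
[0.0578806  0.54351706] 15 0.0005342956183315676
screw tip 75 [0.0628 0.0629 0.063  0.0631 0.0637 0.0638 0.0639 0.0639 0.064  0.0641
 0.0642 0.0643 0.0649 0.0649 0.065 ] 0.49546030437871597 0.056242325970344315
```

```bash
python3 -m jog '[[0.06,-0.027,0.004,0.03,0,0,0],[0.06,-0.027,0.004,0.03,0,0,0],[0.06,0,0,0.045,0,0,0],[0.06,0,0,0.045,0,0,0],[0.06,0,0,0.04,0,0,0],[0.06,0,0,0.02,0,0,0],[0.06,0,0,0.01,0,0,0],[0.06,0,0,0,0,0,0]]' 10
```

```text
clock: 7.7
tcp_pos: [0.4668, -0.0769, 0.0518]
ee_rot: [[0.062, 0.998, -0.002], [0.998, -0.062, 0.0], [0.0, -0.002, -1.0]]
ft_force: [0.6, -0.0, -0.1]
finger_gap: 0.0602
gripper_force: 0.0
```

```bash
python3 -m jog '[[0,0,0,0.002,0,0,0],[0,0,0,0,0,0,0],[0,0,0,0,0,0,0],[0,0,0,0,0,0,0],[0,0,0,0,0,0,0],[0,0,0,0,0,0,0],[0,0,0,0,0,0,0],[0,0,0,0,0,0,-0.004]]' 10
python3 -m jog '[[0,0.01,0.003,0,0,0,0],[0,0.01,0.003,0,0,0,0],[0,0.01,0.002,0,0,0,0],[0,0.01,0,0,0,0,0],[0,0,0,0,0,0,0],[0,0,0,0,0,0,0]]'
```

```text
clock: 8.5
tcp_pos: [0.4667, -0.0772, 0.0508]
ee_rot: [[0.058, 0.998, 0.001], [0.998, -0.058, -0.0], [-0.0, 0.001, -1.0]]
ft_force: [-0.4, 0.1, 6.3]
finger_gap: 0.0199
gripper_force: 10.0
clock: 9.1
tcp_pos: [0.4773, -0.0367, 0.0508]
ee_rot: [[0.058, 0.998, 0.001], [0.998, -0.058, 0.001], [0.001, 0.001, -1.0]]
ft_force: [1.0, 5.5, 6.1]
finger_gap: 0.02
gripper_force: 10.0
```

```bash
python3 -m jog '[[0,0,0.002,-0.001,0,0,0],[0,0,0.002,0,0,0,0],[0,0,0.002,0,0,0,0],[0,0,0,0,0,0,0]]'
python3 -m jog '[[0,0,0.0015,0,0,0,0],[0,0,0.0015,0,0,0,0],[0,0,0,0,0,0,0],[0,0,0,0,0,0,0]]'
```

```text
clock: 9.5
tcp_pos: [0.4828, -0.0381, 0.0512]
ee_rot: [[0.058, 0.998, -0.001], [0.998, -0.058, 0.0], [0.0, -0.001, -1.0]]
ft_force: [-0.5, -0.6, -2.8]
finger_gap: 0.0202
gripper_force: 10.0
clock: 9.9
tcp_pos: [0.4858, -0.0383, 0.0514]
ee_rot: [[0.058, 0.998, 0.0], [0.998, -0.058, -0.0], [-0.0, 0.0, -1.0]]
ft_force: [-0.4, -0.1, -2.5]
finger_gap: 0.0205
gripper_force: 10.0
```

```bash
python3 -m jog '[[0,0,0.001,0.0004,0,0,0],[0,0,0,0,0,0,0],[0,0,0,0,0,0,0]]'
python3 -m jog '[[0,0,0.001,0,0,0,0],[0,0,0,0,0,0,0],[0,0,0,0,0,0,0]]'
```

```text
clock: 10.2
tcp_pos: [0.4868, -0.0383, 0.051]
ee_rot: [[0.058, 0.998, -0.0], [0.998, -0.058, -0.0], [-0.0, -0.0, -1.0]]
ft_force: [0.5, -0.6, -2.2]
finger_gap: 0.0197
gripper_force: 10.0
clock: 10.5
tcp_pos: [0.4875, -0.0384, 0.0509]
ee_rot: [[0.058, 0.998, -0.001], [0.998, -0.058, -0.0], [-0.0, -0.001, -1.0]]
ft_force: [-4.2, -2.8, -1.8]
finger_gap: 0.0198
gripper_force: 10.0
```

```bash
python3 -m jog '[[0,0.004,0.0003,0.0004,0,0,0],[0,0.003,0,0,0,0,0],[0,0,0,0,0,0,0]]'
python3 - <<'E'
from h import *
c=wrist();np.savez("w4.npz",**c);W=cloud(c).reshape(-1,3);W=W[~np.isnan(W[:,0])];x,y,z=W.T
u=(x-.0579*y)  # across
g=(x>.43)&(x<.58)
for a in np.arange(-.02,.06,.01):
    s=g&(abs(y-a)<.005)
    r=s&(abs(z-.075)<.005)&(u<.52); f=s&(abs(z-.07)<.004)&(u>.53); l=s&(abs(z-.042)<.004)
    print(round(a,3),[np.percentile(u[m],q).round(4) if m.sum()>4 else None for m,q in((r,2),(r,98),(l,98),(f,2))])
m=g&(abs(z-.075)<.005)&(u<.51)&(y<.08);print("left",np.percentile(y[m],[97,99,100]))
m=(x>.485)&(x<.51)&(z>.048)&(z<.07)&(y>.055)&(y<.075);print("tip",m.sum(),np.sort(y[m])[:12].round(4))
cv2.imwrite("pics/w4.png",cv2.resize(c["color"],(800,600)))
E
```

```text
clock: 10.8
tcp_pos: [0.4879, -0.0317, 0.0507]
ee_rot: [[0.058, 0.998, -0.002], [0.998, -0.058, -0.001], [-0.001, -0.001, -1.0]]
ft_force: [-8.8, -5.4, 3.7]
finger_gap: 0.0198
gripper_force: 10.0
-0.02 [np.float64(0.468), np.float64(0.5092), np.float64(0.5436), np.float64(0.5435)]
-0.01 [np.float64(0.4787), np.float64(0.498), np.float64(0.5436), np.float64(0.5436)]
0.0 [np.float64(0.479), np.float64(0.4984), np.float64(0.5437), np.float64(0.5436)]
0.01 [np.float64(0.4792), np.float64(0.4983), np.float64(0.5437), np.float64(0.5437)]
0.02 [np.float64(0.4788), np.float64(0.4981), np.float64(0.5437), np.float64(0.5438)]
0.03 [np.float64(0.4791), np.float64(0.4984), np.float64(0.5438), np.float64(0.5436)]
0.04 [np.float64(0.4792), np.float64(0.4982), np.float64(0.5437), np.float64(0.5437)]
0.05 [np.float64(0.479), np.float64(0.4981), np.float64(0.5437), np.float64(0.5437)]
left [0.0554469  0.07233883 0.073837  ]
tip 540 [0.0628 0.0629 0.063  0.063  0.063  0.063  0.063  0.0631 0.0631 0.0631
 0.0631 0.0631]
```

View pics/w4.png

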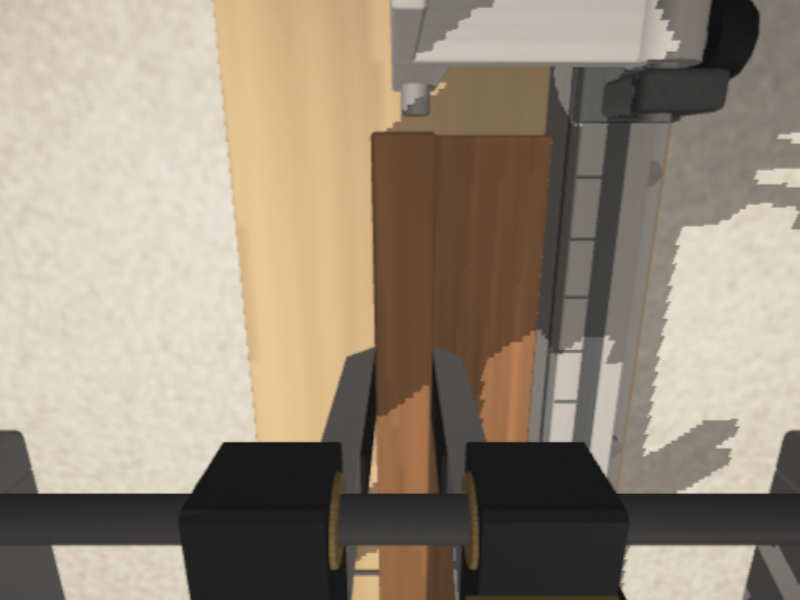

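The rail is flush and parallel with the fence. Its end is at row 133, and the screw tip is at (415,115), about 6 mm ahead. I'll ease the pressure on the fence and creep forward.

```bash
python3 -m jog '[[0,0.001,-0.0003,-0.0003,0,0,0],[0,0.001,0,0,0,0,0],[0,0.001,0,0,0,0,0],[0,0,0,0,0,0,0]]'
python3 -m jog '[[0,0.001,0,0,0,0,0],[0,0.0005,0,0,0,0,0],[0,0,0,0,0,0,0]]'
```

```text
clock: 11.25
tcp_pos: [0.4882, -0.0282, 0.0508]
ee_rot: [[0.058, 0.998, -0.001], [0.998, -0.058, 0.0], [-0.0, -0.001, -1.0]]
ft_force: [-4.2, -1.9, -2.6]
finger_gap: 0.0201
gripper_force: 10.0
clock: 11.55
tcp_pos: [0.4882, -0.0268, 0.0508]
ee_rot: [[0.058, 0.998, -0.001], [0.998, -0.058, 0.0], [-0.0, -0.001, -1.0]]
ft_force: [-4.5, -2.6, -2.2]
finger_gap: 0.02
gripper_force: 10.0
```

```bash
J="python3 -m jog"; python3 -m jog '[[0,0.0005,0,0.0002,0,0,0],[0,0.0005,0,0,0,0,0],[0,0,0,0,0,0,0]]' | egrep 'tcp|ft'
python3 -m jog '[[0,0.0005,0,0,0,0,0],[0,0,0,0,0,0,0]]' | egrep 'tcp|ft'
```

```text
tcp_pos: [0.4883, -0.026, 0.0507]
ft_force: [-6.1, -5.3, 0.7]
tcp_pos: [0.4883, -0.0256, 0.0507]
ft_force: [-6.4, -4.1, 1.0]
```

```bash
python3 -m jog '[[0,0.0005,0,0,0,0,0],[0,0,0,0,0,0,0]]' | egrep 'tcp|ft'
```

```text
tcp_pos: [0.4883, -0.0255, 0.0507]
ft_force: [-6.9, -8.9, -0.2]
```

```bash
python3 -m jog '[[0,0.0005,0,0,0,0,0],[0,0,0,0,0,0,0]]' | egrep 'tcp|ft'
```

```text
tcp_pos: [0.4883, -0.0254, 0.0507]
ft_force: [-7.2, -11.1, 0.1]
```

Contact with the screw is felt: the y force rose and the motion stopped. I'll ease off slightly, hold, and then release.

```bash
python3 -m jog '[[0,-0.0001,-0.0001,0,0,0,0],[0,0,0,0,0,0,0],[0,0,0,0,0,0,0],[0,0,0,0,0,0,0],[0,0,0,0,0,0,0]]'| egrep 'tcp|ft'
python3 -m jog '[[0,-0.0002,-0.0002,0,0,0,0],[0,0,0,0,0,0,0],[0,0,0,0,0,0,0]]' | egrep 'tcp|ft'
python3 -m jog '[[0.04,0,0,0,0,0,0],[0.04,0,0,0,0,0,0],[0.04,0,0,0,0,0,0],[0.04,0,0,0,0,0,0],[0.04,0,0,0,0,0,0]]'
python3 - <<'E'
from h import *
c=wrist();np.savez("w5.npz",**c);W=cloud(c).reshape(-1,3);W=W[~np.isnan(W[:,0])];x,y,z=W.T
u=(x-.0579*y);g=(x>.43)&(x<.58)
for a in np.arange(0,.06,.01):
    s=g&(abs(y-a)<.005)
    print(round(a,3),[np.percentile(u[m],q).round(4) if m.sum()>4 else None for m,q in((s&(abs(z-.075)<.005)&(u<.52),2),(s&(abs(z-.075)<.005)&(u<.52),98))])
cv2.imwrite("pics/w5.png",cv2.resize(c["color"],(800,600)))
E
```

```text
tcp_pos: [0.4883, -0.0254, 0.0507]
ft_force: [-6.0, -10.7, -1.1]
tcp_pos: [0.4883, -0.0254, 0.0507]
ft_force: [-4.1, -9.7, -2.5]
clock: 13.75
tcp_pos: [0.4885, -0.0245, 0.0508]
ee_rot: [[0.058, 0.998, 0.0], [0.998, -0.058, 0.0], [0.0, 0.0, -1.0]]
ft_force: [0.0, -0.4, -0.1]
finger_gap: 0.04
gripper_force: 0.0
0.0 [np.float64(0.4789), np.float64(0.4981)]
0.01 [np.float64(0.4792), np.float64(0.4985)]
0.02 [np.float64(0.4789), np.float64(0.4983)]
0.03 [np.float64(0.479), np.float64(0.4982)]
0.04 [np.float64(0.4792), np.float64(0.4981)]
0.05 [np.float64(0.4789), np.float64(0.4983)]
```

View pics/w5.png

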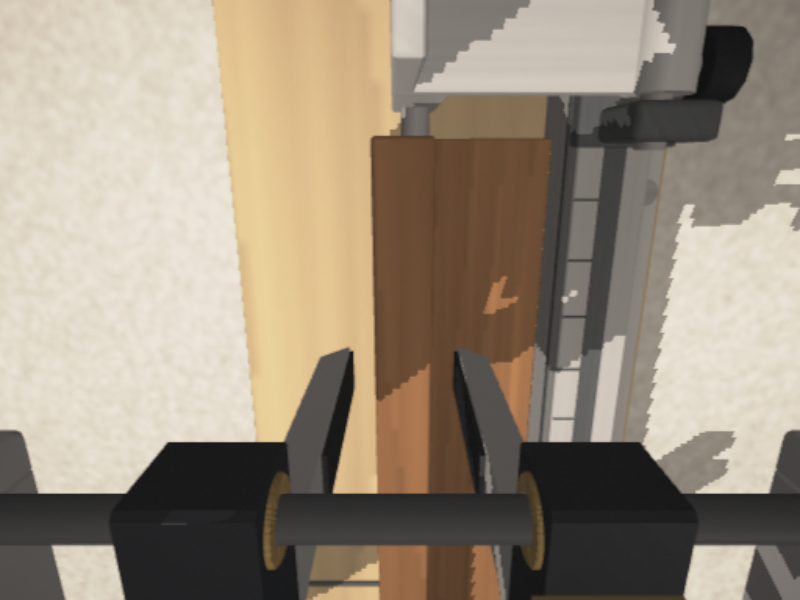

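The rail end at (372–550, 138) now meets the screw tip at (416,135), and it is still flush. Next I'll rise, turn 90°, and pinch the tab to flip the stop up.

```bash
python3 -m jog '[[0.045,0,0,-0.02,0,0,0],[0.045,0,0,-0.05,0,0,0],[0.06,0,0,-0.05,0,0,0],[0.06,0,0,-0.05,0,0,0],[0.06,0.037,0,0,0,0,0],[0.06,0.037,-0.002,0,0,0,0],[0.06,0.035,0,0,0,0,0]]' | egrep 'tcp|ft'
python3 -m jog '[[0.06,0,0,0,0,0,-0.143],[0.06,0,0,0,0,0,-0.143],[0.06,0,0,0,0,0,-0.143],[0.06,0,0,0,0,0,-0.143],[0.06,0,0,0,0,0,-0.143],[0.06,0,0,0,0,0,-0.143],[0.06,0,0,0,0,0,-0.143],[0.06,0,0,0,0,0,-0.143],[0.06,0,0,0,0,0,-0.143],[0.06,0,0,0,0,0,-0.143],[0.06,0,0,0,0,0,-0.141],[0.06,0,0,0,0,0,0]]'
python3 - <<'E'
from h import *
c=wrist();W=cloud(c).reshape(-1,3);W=W[~np.isnan(W[:,0])];x,y,z=W.T
m=(abs(z-.14)<.006)&(abs(x-.493)<.03)&(abs(y-.084)<.03);print(m.sum(),np.percentile(W[m],[2,50,98],axis=0).round(4))
E
```

```text
tcp_pos: [0.4925, 0.0856, 0.2212]
ft_force: [1.4, -0.0, -0.5]
clock: 15.7
tcp_pos: [0.4927, 0.0843, 0.2208]
ee_rot: [[-0.998, 0.056, 0.0], [0.056, 0.998, 0.0], [-0.0, 0.0, -1.0]]
ft_force: [-0.1, 0.9, 0.2]
finger_gap: 0.06
gripper_force: 0.0
250 [[0.4913 0.073  0.1347]
 [0.4934 0.0843 0.1424]
 [0.4976 0.0956 0.1439]]
```

```bash
python3 -m jog '[[0.06,-0.001,0,0.04,0,0,0],[0.06,0,0,0.04,0,0,0],[0.06,0,0,0.022,0,0,0],[0.02,0,0,0,0,0,0],[0.02,0,0,0,0,0,0],[0.02,0,0,0,0,0,0],[0.02,0,0,0,0,0,0],[0.02,0,0,0,0,0,0],[0.02,0,0,0,0,0,0],[0.02,0,0,0,0,0,0]]' 12
python3 -m jog '[[0.02,-0.005,0,-0.0062,0,0,0],[0.02,-0.005,0,-0.0062,0,0,0],[0.02,-0.0062,0,-0.0051,0,0,0],[0.02,-0.0062,0,-0.0051,0,0,0],[0.02,-0.007,0,-0.0038,0,0,0],[0.02,-0.007,0,-0.0038,0,0,0],[0.02,0,0,0,0,0,0]]'
```

```text
clock: 16.75
tcp_pos: [0.4941, 0.0855, 0.1197]
ee_rot: [[-0.998, 0.058, 0.002], [0.058, 0.998, 0.002], [-0.002, 0.002, -1.0]]
ft_force: [0.7, 11.0, 0.9]
finger_gap: 0.0237
gripper_force: 12.0
clock: 17.45
tcp_pos: [0.5305, 0.0834, 0.1496]
ee_rot: [[-0.998, 0.058, 0.001], [0.058, 0.998, 0.002], [-0.001, 0.002, -1.0]]
ft_force: [0.8, 9.8, 0.6]
finger_gap: 0.0236
gripper_force: 12.0
```

```bash
python3 -m jog '[[0.02,-0.0077,0.0008,-0.0023,0,0,0],[0.02,-0.0077,0,-0.0023,0,0,0],[0.02,-0.008,0,-0.0008,0,0,0],[0.02,-0.008,0,-0.0007,0,0,0],[0.02,-0.008,0,0.0009,0,0,0],[0.02,-0.008,0,0.0009,0,0,0],[0.02,-0.0077,0,0.0024,0,0,0],[0.02,-0.0077,0,0.0025,0,0,0],[0.02,-0.007,0,0.0036,0,0,0],[0.02,0,0,0,0,0,0]]'
python3 -m jog '[[0.05,0,0,0,0,0,0],[0.06,0,0,0,0,0,0],[0.06,0,0,0,0,0,0],[0.06,0,0,0,0,0,0],[0.06,0,0,-0.04,0,0,0],[0.06,0,0,-0.05,0,0,0],[0.06,0.05,0,-0.05,0,0,0],[0.06,0.05,0,-0.05,0,0,0],[0.06,0.05,0,-0.03,0,0,0],[0.06,0,0,0,0,0,0]]'
python3 - <<'E'
from h import *
c=wrist();np.savez("w6.npz",**c);W=cloud(c).reshape(-1,3);W=W[~np.isnan(W[:,0])];x,y,z=W.T
for a in np.arange(.5,.65,.02):
    m=(abs(x-a)<.005)&(abs(y-.083)<.012)&(z>.11)&(z<.2)
    if m.sum()>4: print(round(a,3),np.median(z[m]).round(4))
u=x-.0579*y
for a in np.arange(-.22,.06,.03):
    s=(abs(y-a)<.008)&(x>.4)&(x<.56)&(u<.541)&(abs(z-.075)<.005)
    print(round(a,3),np.percentile(u[s],[2,98]).round(4) if s.sum()>4 else None)
cv2.imwrite("pics/w6.png",cv2.resize(c["color"],(800,600)))
E
```

```text
clock: 18.45
tcp_pos: [0.6014, 0.0794, 0.1461]
ee_rot: [[-0.998, 0.058, 0.004], [0.058, 0.998, 0.001], [-0.004, 0.001, -1.0]]
ft_force: [4.2, 4.3, 5.5]
finger_gap: 0.0237
gripper_force: 12.0
clock: 19.45
tcp_pos: [0.4842, 0.0858, 0.3362]
ee_rot: [[-0.998, 0.057, 0.008], [0.057, 0.998, 0.001], [-0.008, 0.001, -1.0]]
ft_force: [0.9, 0.5, 0.8]
finger_gap: 0.0604
gripper_force: 0.0
0.5 0.1524
0.52 0.1557
0.54 0.1588
0.56 0.1619
0.58 0.1652
0.6 0.1678
-0.22 [0.4794 0.4989]
-0.19 [0.4793 0.4989]
-0.16 [0.4209 0.4989]
-0.13 [0.4246 0.4989]
-0.1 [0.4789 0.4971]
-0.07 [0.4793 0.4974]
-0.04 [0.4794 0.4973]
-0.01 [0.479  0.4973]
0.02 [0.479  0.4974]
0.05 [0.4789 0.4976]
```

View pics/w6.png

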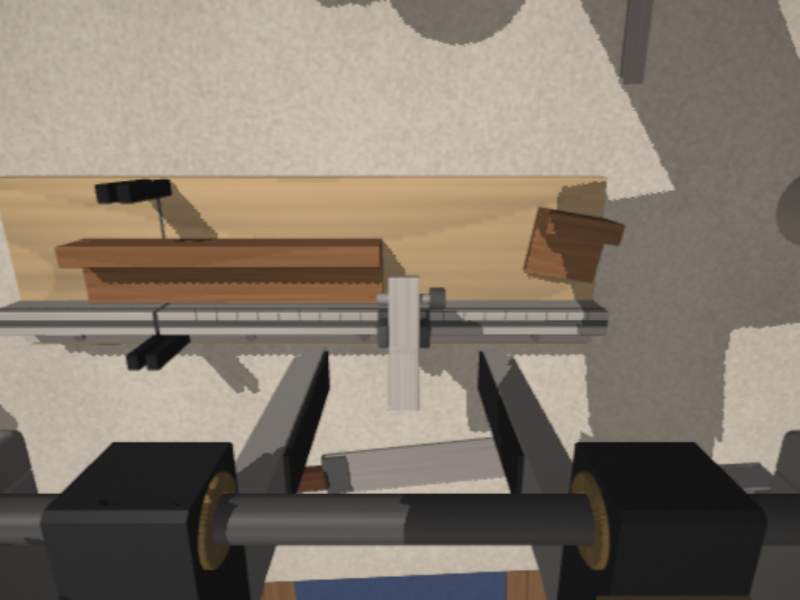

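The arm now stands up at about 1.41 rad (388–418, 277–410). The rail at (57–382, 240–300) is parallel and flush, and nothing else has moved. One last check of the rail's end, then I'll hand in.

Run:
```python
from h import *
from plant import ctrl
for n in("w5","w6"):
    W=cloud(dict(np.load(n+".npz"))).reshape(-1,3);W=W[~np.isnan(W[:,0])];x,y,z=W.T
    m=(abs(z-.075)<.003)&(abs(x-.0579*y-.489)<.008)&(y<.075)&(y>0);print(n,np.percentile(y[m],[95,98,99.5]).round(4))
print(ctrl.hand_in())
```

```text
w5 [0.0612 0.0628 0.0728]
w6 [0.0593 0.0613 0.062 ]
the job is handed in; nothing more can be done
None
```

I flipped the stop down, slid the rail along the fence until it rested lightly against the screw tip, released it and flipped the stop back up to about 1.41 rad. My last look showed the rail flush, with its end within about 1.5 mm of where I had seen the tip. The job is handed in, but no verdict came back.

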